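# Step-stack the drying trays on the shoe repair bench

### The arm

A 7-joint arm with a two-finger parallel gripper is mounted at the origin on the work surface. World frame = base frame: x ahead of the robot, y to its left, z up, the work surface at z = 0. Lengths are in m, angles in rad, forces in N, time in s.
With the tool pointing down it reaches from about 0.425 to 0.925 m from the base axis. Payload 6.8 kg.
Tool frame: the origin (TCP) lies on the centre line of the jaws, within the pads' length; the fingertips stand 14 mm ahead of it and the grasp point (between the pads) lies 5 mm behind it (r.tips_ahead is the distance from the TCP to the fingertips, in m); z points along the fingers, y is the line along which they close (so a half turn about z gives the same grasp; the last joint's range is limited). The gripper opens to 85 mm and grips with 20 to 120 N. Pads are 22 mm wide; open, the fingers measure 114 mm over their backs; the gripper's body (76 mm by 85 mm) begins 54 mm behind the grasp point. The pads swing forward as they close: fully open they stand 13 mm farther back than shut.
Start: joints at [1.027, 0.477, 0.022, 1.555, -0.011, 1.109, -0.083], TCP at [0.285, -0.612, 0.245] pointing down, gripper open.
Joint ranges: [-2.96, 2.96], [-0.34, 2.1], [-1.41, 1.46], [0.24, 2.44], [-1.37, 4.51], [0.17, 1.92], [-2.96, 2.96]. Speed limits (rad/s): [2.39, 2.39, 3.14, 3.14, 3.14, 3.14, 3.14].

### API

Orientations are given as a rotation vector (axis times angle).
In Python, from bench import r, eyes gives the robot as it stands.
- The arm moves only by the tool step_arm, never from a script. Its argument "rows" is a list of rows, each a list of 6 numbers: the shift along the world's x, y, z in units of 60 cm (1.0 is 60 cm), then the turn, a rotation vector about the world's x, y, z in units of pi rad (1.0 is pi rad). In form: [[x, y, z, rx, ry, rz], ...]. A call has 1 to 5 rows; each row is the pose to reach, as a shift and turn from the pose commanded when the call began, turning the shorter way round; what a row does not reach only later rows make up. A row lasts 1/12 s, in which the tool goes at most 41.7 mm and 7.16 degrees, less where a joint would pass 70% of its speed; a pose out of reach is approached as far as the arm can. A call with a number of a shift or a turn outside -1 to 1 is refused whole. A call with a gripper value outside its range is refused whole. "jaw" is the closure, from 0 (fully open) to 1 (shut), set as the call begins (left out, the last holds). The fingers move at their own pace and stop on an object; "squeeze" is the grip in N (left out, the last holds). Time passes only in rows, so rows that repeat a pose let the fingers close. It gives the time, the measured TCP pose, the force, the opening and the grip force at its end, in the units of the state.
- r.get_obs(): the state, without advancing time (a new reading comes with each control period).
- eyes.grab_frame(name): name is "side" or "top"; returns the picture (384x512x3 uint8, red, green, blue); there is no depth.
- eyes.camera_info(name): a dict with "mtx" (3x3 intrinsics, pixels), "extrinsics" (4x4, takes a point from camera to world coordinates). Camera axes: x right, y down, z forward; pixel columns grow to the right and rows downward; lengths in m; the calibration is good to about 2 mm. A picture is of the moment at which its call begins. camera_info takes no time and is no camera call.
- r.hand_in(): hands the job in; it is judged then, once.
The state is a dict: "clock": time; "joints": joint angles; "qvel": joint speeds; "tau": joint torques, N m; "tcp_pos": TCP position; "orientation": TCP orientation; "contact_force": force on the tool from outside, world axes, zero at the start; "moment": the same for the moment, N m; "grip_width": finger opening in m; "gripper_force": force on a finger pad.
Only numpy, scipy, OpenCV 4.12 (cv2) and the standard library are available. Lean on these libraries where they do the work, as an engineer would, in place of code of your own. Each camera call takes 0.05 s, during which the arm holds its last target. There are 200 camera calls.

### The job

Step-stack the three small beige trays: set the undivided tray of rubber heel pieces on the bottom tray (the one with the steel pull), its foot inside the rim and the tray shifted about as far as it goes away from the pull; then set the divided tray on that, shifted as far the other way, so it is above the bottom tray again. Every tray must sit flat and square on the rims below: keep them level, do not drop them, leave the bottom tray in its place and do not disturb the tin, shoe last or hammer.

Things in the scene. Friction and masses are not known exactly. Their poses are not given: they have to be found in the camera images.
- base_tray: bottom tray, beige, five steel heel plates inside, 0.9 kg, loose, any yaw. Each tray: open box 160 (x) x 58 (y) x 36 mm, 4 mm walls, on a centred foot 100 x 44 x 6 mm; rim 42 mm above the underside, mouth 152 x 50. Origin: centre of the foot's underside; z up; x along the length towards the end with the steel pull (wire loop 32 mm wide, 20 mm out, 30 mm up).
- plain_tray: middle tray: same shape and frame, no pull or divider, three black D-shaped heel pieces stuck to its floor, 0.15 to 0.31 kg; either end may lead; grip it across its 58 mm width. A foot in a mouth has 3 mm play each side and shifts up to 26 mm lengthways each way (aim for 22). Seated, the long edges rest on the rims below, underside 36 mm above the lower tray's underside.
- divided_tray: top tray: same shape and frame (160 x 58 x 42 mm in all, origin under its foot, x along its length, z up), no pull, a 4 mm cross wall at mid-length and eight small brass discs, 0.15 to 0.31 kg; either end may lead; grip it across its 58 mm width. It and the plain tray stand on either side of the bottom tray and may have changed places.
- tin: bystander: cement tin, 72 mm diameter, about 100 mm high; origin at the centre of its underside
- last: bystander: brown shoe last, about 235 mm long, 65 wide, 100 high; origin under its middle, x towards the toe
- hammer: bystander: hammer lying on the bench, about 280 mm long, along its x
Not all that is in view belongs to the job. What is shaped like the divided_tray but orange is not meant.

How it is judged:
By the outcome, as a careful person would: the job done as asked, in the order asked, and still so for the second after the job is handed in, with the robot touching nothing.
It also fails if it takes over 54 s, if anything falls off the work surface, if the arm or the gripper's body presses on something with over 40 N, if the wrist force passes 120 N, or if a joint passes its speed limit or range.

## Working session

There is one attempt and no reset: what is moved stays moved. The work goes in short steps, Python scripts to look and compute and a tool call to move; the robot and the scene stay as the last step left them, time stands still between calls to the robot, and variables do not carry over. Pictures are saved under pics/ and viewed, at most 10 in all, crops included, and the job is handed in when it is done.

Besides the shell and the picture viewer there is one more tool, called after "Emit:" by a JSON object that holds its "op" and its "data". step_arm: Moves the arm, as the interface text tells. Shifts and turns lie within -1 to 1; 1 stands for 60 cm of shift or pi rad of turn. Its arguments: {"type":"object","properties":{"rows":{"type":"array"},"jaw":{"type":"number"},"squeeze":{"type":"number"}},"required":["rows"]}

```bash
mkdir -p pics; ls
python3 - <<'E'
from bench import r, eyes
import cv2,numpy as np
for n in("top","side"):
    im=eyes.grab_frame(n); cv2.imwrite(f"pics/{n}0.png",im[...,::-1]); c=eyes.camera_info(n); print(n,np.round(c["mtx"],1).tolist(),np.round(c["extrinsics"],3).tolist())
o=r.get_obs();print(o["clock"],o["tcp_pos"],o["orientation"],o["grip_width"])
E
```

```text
pics
top [[409.2, 0.0, 257.9], [0.0, 409.2, 188.8], [0.0, 0.0, 1.0]] [[-0.01, -0.996, 0.09, 0.397], [-0.999, 0.013, 0.032, 0.004], [-0.033, -0.089, -0.995, 1.225], [0.0, 0.0, 0.0, 1.0]]
side [[459.2, 0.0, 254.8], [0.0, 459.2, 188.5], [0.0, 0.0, 1.0]] [[-0.968, -0.165, 0.19, 0.186], [-0.251, 0.655, -0.713, 1.278], [-0.007, -0.738, -0.675, 1.214], [0.0, 0.0, 0.0, 1.0]]
0.1 [ 0.28474689 -0.61144225  0.2444199 ] [-3.06572257e+00 -6.78939973e-01  7.15335237e-04] 0.08494772884841381
```

View pics/top0.png

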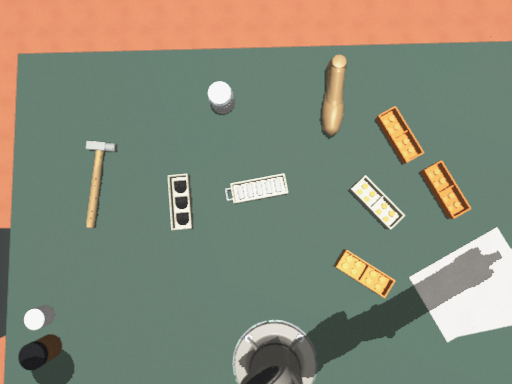

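View pics/side0.png

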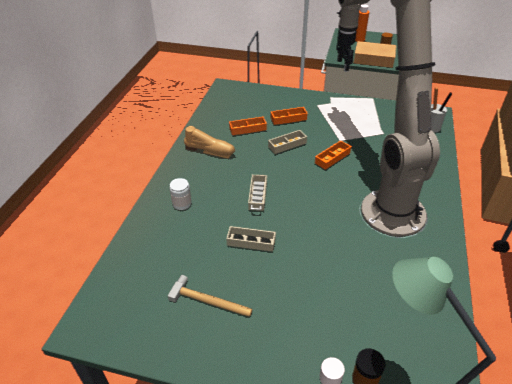

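The top view shows the plain tray with black D-shaped pieces at about (180,202). The base tray is at (258,188), with its pull at (228,193) on the left. The beige divided tray is at (377,202). The look-alikes at (365,273), (400,135) and (445,190) are all orange, so they are not the ones meant. Next I'll measure the trays and check the divided one in an enlarged crop.

```bash
cat > h.py <<'E'
from bench import r, eyes
import cv2,numpy as np
def cast(n,uv,z):
    c=eyes.camera_info(n);K=np.array(c["mtx"]);T=np.array(c["extrinsics"])
    uv=np.atleast_2d(np.asarray(uv,float))
    d=(T[:3,:3]@np.linalg.inv(K)@np.c_[uv,np.ones(len(uv))].T).T
    return T[:3,3]+d*((z-T[2,3])/d[:,2])[:,None]
def proj(n,P):
    c=eyes.camera_info(n);T=np.linalg.inv(np.array(c["extrinsics"]));p=(T[:3,:3]@np.atleast_2d(P).T).T+T[:3,3]
    q=(np.array(c["mtx"])@p.T).T;return q[:,:2]/q[:,2:]
def rect(n,im,seed,z=.042,R=45):
    hsv=cv2.cvtColor(im,cv2.COLOR_RGB2HSV)
    m=((hsv[...,2]>135)&(hsv[...,1]<110)).astype(np.uint8)
    m=cv2.morphologyEx(m,cv2.MORPH_CLOSE,np.ones((3,3)))
    w=np.zeros_like(m);cv2.circle(w,tuple(seed),R,1,-1);m*=w
    cs=max(cv2.findContours(m,cv2.RETR_EXTERNAL,cv2.CHAIN_APPROX_NONE)[0],key=cv2.contourArea)
    P=cast(n,cs[:,0,:],z)[:,:2]
    (c,s,a)=cv2.minAreaRect((P*1000).astype(np.float32))
    if s[0]<s[1]: s=s[::-1];a+=90
    a=(a+90)%180-90
    return np.round(np.array(c)/1000,4),np.round(s,1),round(a,1)
E
python3 - <<'E'
from h import *
t=eyes.grab_frame("top");s=eyes.grab_frame("side")
for k,a in dict(plain=(180,202),base=(258,188),div=(377,202)).items():
    q=rect("top",t,a);print(k,q)
    p=proj("side",[*q[0],.042])[0].astype(int);print("  side",p,rect("side",s,p))
print("pull",cast("top",(229,194),.03))
g=lambda i,x,y,w,h,f:cv2.resize(i[y:y+h,x:x+w],None,fx=f,fy=f,interpolation=cv2.INTER_CUBIC)
A=g(t,160,160,260,90,3);B=g(s,220,120,100,135,3)
cv2.imwrite("pics/crop.png",cv2.cvtColor(np.vstack([A,np.pad(g(s,220,125,130,65,3),((0,0),(0,390),(0,0)))]),cv2.COLOR_RGB2BGR))
E
```

```text
plain (array([0.4693, 0.2724]), array([164.7,  62.5]), 4.5)
  side [250 235] (array([0.4712, 0.2702]), array([163. ,  60.8]), 4.4)
base (array([0.5045, 0.0479]), array([182.6,  62.3]), -80.0)
  side [257 190] (array([0.5046, 0.0514]), array([193.4,  61.6]), -79.9)
div (array([ 0.461, -0.302]), array([164.3,  61.4]), 43.2)
  side [287 138] (array([ 0.4602, -0.3054]), array([162.9,  62.3]), 43.1)
pull [[0.48994956 0.12724268 0.03      ]]
```

View pics/crop.png

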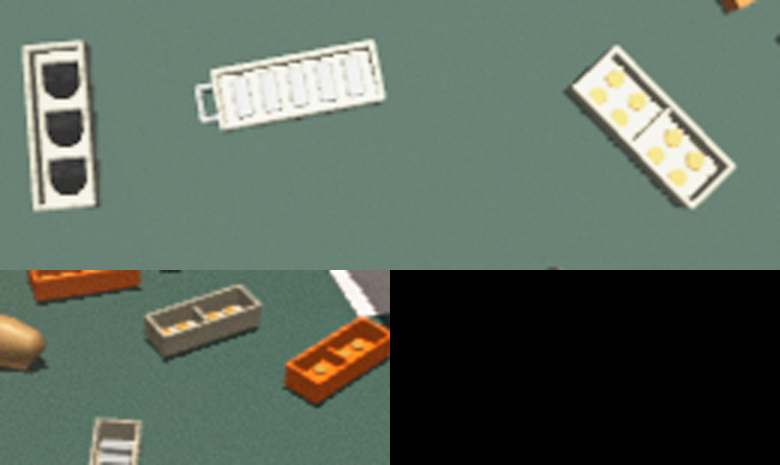

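The crop settles it: the beige tray with a cross wall and brass discs, at (377,202), is the divided tray. The plain tray and the base tray are clear too, and the measured sizes match the given ones. Now I'll move over the plain tray.

Emit:
{"op": "step_arm", "data": {"rows": [[0.175, 0.295, 0, 0, 0, -0.114], [0.175, 0.295, 0, 0, 0, -0.114], [0.175, 0.295, 0, 0, 0, -0.114], [0.175, 0.295, 0, 0, 0, -0.114], [0.175, 0.295, 0, 0, 0, -0.114]], "jaw": 0, "squeeze": 40}}

```text
clock: 0.62
tcp_pos: [0.3909, -0.4326, 0.2452]
orientation: [-3.139, -0.122, -0.0]
contact_force: [0.2, -0.0, 0.6]
grip_width: 0.0851
gripper_force: 0.0
```

Emit:
{"op": "step_arm", "data": {"rows": [[0.175, 0.295, 0, 0, 0, 0], [0.175, 0.295, 0, 0, 0, 0], [0.175, 0.295, 0, 0, 0, 0], [0.175, 0.295, 0, 0, 0, 0], [0.175, 0.295, 0, 0, 0, 0]]}}

```text
clock: 1.03
tcp_pos: [0.4958, -0.2556, 0.2454]
orientation: [-3.139, -0.123, -0.0]
contact_force: [0.6, -0.9, -0.5]
grip_width: 0.0854
gripper_force: 0.0
```

Emit:
{"op": "step_arm", "data": {"rows": [[0, 0.34, 0, 0, 0, 0], [0, 0.34, 0, 0, 0, 0], [0, 0.34, 0, 0, 0, 0], [0, 0.34, 0, 0, 0, 0], [0, 0.34, 0, 0, 0, 0]]}}

```text
clock: 1.45
tcp_pos: [0.4945, -0.0512, 0.2454]
orientation: [-3.139, -0.124, -0.0]
contact_force: [2.0, -0.3, 0.6]
grip_width: 0.0853
gripper_force: 0.0
```

Emit:
{"op": "step_arm", "data": {"rows": [[0, 0.34, 0, 0, 0, 0], [0, 0.34, 0, 0, 0, 0], [0, 0.34, 0, 0, 0, 0], [0, 0.34, 0, 0, 0, 0], [0, 0.34, 0, 0, 0, 0]]}}

```text
clock: 1.87
tcp_pos: [0.4944, 0.1528, 0.2455]
orientation: [-3.139, -0.123, -0.001]
contact_force: [1.0, -0.3, -0.3]
grip_width: 0.0854
gripper_force: 0.0
```

Emit:
{"op": "step_arm", "data": {"rows": [[-0.042, 0.202, -0.2, 0, 0, 0], [-0.042, 0.202, -0.2, 0, 0, 0], [-0.042, 0.202, -0.2, 0, 0, 0], [-0.042, 0.202, -0.2, 0, 0, 0], [-0.042, 0.202, -0.2, 0, 0, 0]]}}

```text
clock: 2.28
tcp_pos: [0.4652, 0.2758, 0.121]
orientation: [-3.138, -0.133, 0.01]
contact_force: [-1.4, -0.9, -0.1]
grip_width: 0.0857
gripper_force: 0.0
```

```bash
cat >> h.py <<'E'
def fine(n,im,seed,z=.042,R=45,thr=140,op=49):
    f=6;x,y=seed[0]-R,seed[1]-R
    hs=cv2.resize(im[y:y+2*R,x:x+2*R],None,fx=f,fy=f,interpolation=cv2.INTER_CUBIC)
    h=cv2.cvtColor(hs,cv2.COLOR_RGB2HSV);m=((hs[...,0]>thr)&(h[...,1]<110)).astype(np.uint8)
    m=cv2.morphologyEx(m,cv2.MORPH_CLOSE,np.ones((9,9)))
    cs=max(cv2.findContours(m,cv2.RETR_EXTERNAL,cv2.CHAIN_APPROX_NONE)[0],key=cv2.contourArea)
    m=cv2.drawContours(np.zeros_like(m),[cs],-1,1,-1)
    m=cv2.morphologyEx(m,cv2.MORPH_OPEN,cv2.getStructuringElement(cv2.MORPH_ELLIPSE,(op,op)))
    cs=max(cv2.findContours(m,cv2.RETR_EXTERNAL,cv2.CHAIN_APPROX_NONE)[0],key=cv2.contourArea)
    P=cast(n,(cs[:,0,:]+.5)/f-.5+[x,y],z)[:,:2]
    c,s,a=cv2.minAreaRect((P*1000).astype(np.float32))
    if s[0]<s[1]: s=s[::-1];a+=90
    return np.round(np.array(c)/1000,4),np.round(s,1),round((a+90)%180-90,1)
E
python3 - <<'E'
from h import *
t=cv2.imread("pics/top0.png")[...,::-1].copy();s=cv2.imread("pics/side0.png")[...,::-1].copy()
for k,a,b in(("plain",(180,202),(250,237)),("base",(258,188),(258,190)),("div",(377,202),(287,140))):
    for thr in(120,150):
      try: print(k,thr,fine("top",t,a,thr=thr))
      except Exception as e: print(e)
    try: print(fine("side",s,b,op=25,thr=110))
    except Exception as e: print(e)
E
```

```text
plain 120 (array([0.4697, 0.2727]), array([165.7,  64.1]), 4.5)
plain 150 (array([0.4699, 0.2724]), array([163.4,  61.8]), 4.6)
(array([0.4705, 0.2704]), array([166.9,  66.4]), 4.4)
base 120 (array([0.5048, 0.048 ]), array([184.5,  63.9]), -80.1)
base 150 (array([0.5048, 0.048 ]), array([181.7,  62. ]), -80.0)
(array([0.5043, 0.0511]), array([197.6,  65.2]), -80.2)
div 120 (array([ 0.461 , -0.3019]), array([164.8,  63.5]), 42.8)
div 150 (array([ 0.461 , -0.3016]), array([163.1,  61.7]), 42.8)
(array([ 0.4613, -0.3047]), array([167.5,  69.1]), 42.2)
```

Emit:
{"op": "step_arm", "data": {"rows": [[0, 0, -0.03, 0, 0, 0], [0, 0, -0.07, 0, 0, 0], [0, 0, -0.11, 0, 0, 0], [0, 0, -0.145, 0, 0, 0], [0, 0, -0.163, 0, 0, 0]]}}

```text
clock: 2.7
tcp_pos: [0.4688, 0.2701, 0.0253]
orientation: [3.137, 0.122, -0.004]
contact_force: [-0.0, 0.0, -0.8]
grip_width: 0.0851
gripper_force: 0.0
```

Emit:
{"op": "step_arm", "data": {"rows": [[0, 0, 0, 0, 0, 0], [0, 0, 0, 0, 0, 0]]}}

```text
clock: 2.87
tcp_pos: [0.4698, 0.2712, 0.0276]
orientation: [3.139, 0.122, -0.001]
contact_force: [-0.4, 0.5, 0.8]
grip_width: 0.0853
gripper_force: 0.0
```

Emit:
{"op": "step_arm", "data": {"rows": [[0, 0, 0, 0, 0, 0], [0, 0, 0, 0, 0, 0], [0, 0, 0, 0, 0, 0], [0, 0, 0, 0, 0, 0], [0, 0, 0, 0, 0, 0]], "jaw": 1, "squeeze": 35}}

```text
clock: 3.28
tcp_pos: [0.4707, 0.2718, 0.029]
orientation: [-3.138, -0.122, -0.004]
contact_force: [-1.2, -0.7, 6.8]
grip_width: 0.0573
gripper_force: 38.6
```

Emit:
{"op": "step_arm", "data": {"rows": [[0, 0, 0, 0, 0, 0], [0, 0, 0, 0, 0, 0], [0, 0, 0, 0, 0, 0], [0, 0, 0, 0, 0, 0], [0, 0, 0, 0, 0, 0]]}}

```text
clock: 3.7
tcp_pos: [0.4707, 0.2718, 0.029]
orientation: [-3.138, -0.122, -0.004]
contact_force: [-1.6, -1.4, 6.9]
grip_width: 0.0576
gripper_force: 38.6
```

Emit:
{"op": "step_arm", "data": {"rows": [[0, 0, 0.03, 0, 0, 0], [0, 0, 0.07, 0, 0, 0], [0, 0, 0.12, 0, 0, 0], [0, 0, 0.165, 0, 0, 0], [0, 0, 0.19, 0, 0, 0]]}}

```text
clock: 4.12
tcp_pos: [0.4707, 0.272, 0.1448]
orientation: [-3.137, -0.122, -0.005]
contact_force: [0.4, 0.8, -2.1]
grip_width: 0.0575
gripper_force: 39.0
```

Emit:
{"op": "step_arm", "data": {"rows": [[0.0033, -0.021, 0, 0, 0, 0.0265], [0.0067, -0.042, 0, 0, 0, 0.053], [0.01, -0.064, 0, 0, 0, 0.08], [0.0133, -0.085, 0, 0, 0, 0.106], [0.0167, -0.106, 0, 0, 0, 0.1327]]}}

```text
clock: 4.53
tcp_pos: [0.4796, 0.2068, 0.1418]
orientation: [3.044, 0.775, 0.0]
contact_force: [0.1, 0.3, -2.0]
grip_width: 0.0573
gripper_force: 38.9
```

Emit:
{"op": "step_arm", "data": {"rows": [[0.0033, -0.021, 0, 0, 0, 0.0265], [0.0067, -0.042, 0, 0, 0, 0.053], [0.01, -0.064, 0, 0, 0, 0.08], [0.0133, -0.085, 0, 0, 0, 0.106], [0.0167, -0.106, 0, 0, 0, 0.1327]]}}

```text
clock: 4.95
tcp_pos: [0.4896, 0.1432, 0.1417]
orientation: [2.818, 1.388, -0.0]
contact_force: [-0.8, 0.6, -2.7]
grip_width: 0.0573
gripper_force: 38.9
```

Emit:
{"op": "step_arm", "data": {"rows": [[0.0033, -0.021, 0, 0, 0, 0.0265], [0.0067, -0.042, 0, 0, 0, 0.053], [0.01, -0.064, 0, 0, 0, 0.08], [0.0133, -0.085, 0, 0, 0, 0.106], [0.0167, -0.106, 0, 0, 0, 0.1327]]}}

```text
clock: 5.37
tcp_pos: [0.4996, 0.0796, 0.1417]
orientation: [2.47, 1.941, -0.0]
contact_force: [0.2, 0.4, -1.5]
grip_width: 0.0575
gripper_force: 38.9
```

Emit:
{"op": "step_arm", "data": {"rows": [[0.0033, -0.021, 0, 0, 0, 0.0265], [0.0067, -0.042, 0, 0, 0, 0.053], [0.01, -0.064, 0, 0, 0, 0.08], [0.0133, -0.085, 0, 0, 0, 0.106], [0.0167, -0.106, 0, 0, 0, 0.1325]]}}

```text
clock: 5.78
tcp_pos: [0.5096, 0.016, 0.1417]
orientation: [2.015, 2.409, -0.0]
contact_force: [0.0, -0.4, -2.0]
grip_width: 0.057
gripper_force: 38.9
```

Emit:
{"op": "step_arm", "data": {"rows": [[0, 0, -0.05, 0, 0, 0], [0, 0, -0.08, 0, 0, 0], [0, 0, -0.08, 0, 0, 0], [0, 0, -0.08, 0, 0, 0]]}}

```text
clock: 6.12
tcp_pos: [0.509, 0.0168, 0.0932]
orientation: [-2.019, -2.405, 0.002]
contact_force: [-0.5, -0.4, -2.2]
grip_width: 0.0576
gripper_force: 38.8
```

Run:
```python
from h import *
o=r.get_obs();print(o["tcp_pos"],o["orientation"],o["contact_force"],o["grip_width"])
t=eyes.grab_frame("top");s=eyes.grab_frame("side")
cv2.imwrite("pics/t1.png",t[...,::-1]);cv2.imwrite("pics/s1.png",s[...,::-1])
g=lambda i,x,y:cv2.resize(i[y:y+100,x:x+130],None,fx=3,fy=3,interpolation=cv2.INTER_CUBIC)
cv2.imwrite("pics/c1.png",np.hstack([g(t,195,135),g(s,195,140)])[...,::-1])
```

```text
[0.5090003  0.01680739 0.09323634] [-2.01902620e+00 -2.40492853e+00  2.18331338e-03] [-0.47600983 -0.40660713 -2.21715636] 0.05764340411259726
```

View pics/c1.png

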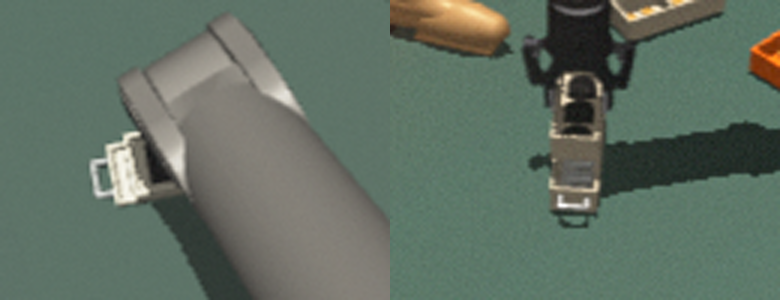

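Run:
```python
from h import *
s=cv2.imread("pics/s1.png")
u=np.array([-.1736,.9848]);n=np.array([.9848,.1736])
def box(c,ang,z,zz): 
    a=np.deg2rad(ang);u=np.array([np.cos(a),np.sin(a)]);n=np.array([u[1],-u[0]])
    return np.array([[*(c+sx*.08*u+sy*.029*n),z+h] for h in zz for sx,sy in((1,1),(1,-1),(-1,-1),(-1,1))])
x0,y0,f=230,155,8
im=cv2.resize(s[y0:y0+65,x0:x0+90],None,fx=f,fy=f,interpolation=cv2.INTER_CUBIC)
for c,a,z,col in((np.array([.5064,.0388]),99.9,0,(0,0,255)),(np.array([.509,.0168]),99.95,.0642,(255,255,0))):
    P=(proj("side",box(c,a,z,(.006,.042)))-[x0,y0]+.5)*f
    for k in(0,4): cv2.polylines(im,[P[k:k+4].astype(int)],True,col,1)
cv2.imwrite("pics/o1.png",im)
```

```text
(no output)
```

View pics/o1.png

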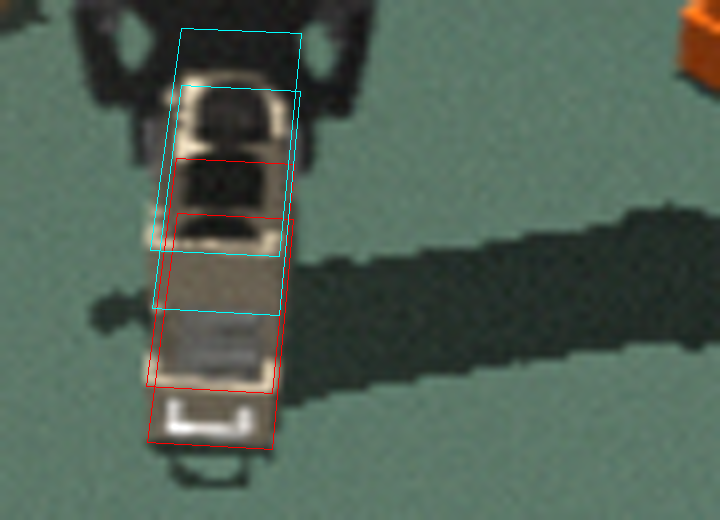

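Emit:
{"op": "step_arm", "data": {"rows": [[0, 0, -0.01, 0, 0, 0], [0, 0, -0.02, 0, 0, 0], [0, 0, -0.03, 0, 0, 0], [0, 0, -0.037, 0, 0, 0], [0, 0, -0.037, 0, 0, 0]]}}

```text
clock: 6.63
tcp_pos: [0.5091, 0.0168, 0.0703]
orientation: [-2.019, -2.405, 0.002]
contact_force: [-0.3, 0.4, -2.2]
grip_width: 0.0574
gripper_force: 38.9
```

Emit:
{"op": "step_arm", "data": {"rows": [[0, 0, -0.0015, 0, 0, 0], [0, 0, -0.003, 0, 0, 0], [0, 0, -0.003, 0, 0, 0]]}}

```text
clock: 6.88
tcp_pos: [0.5099, 0.0169, 0.0695]
orientation: [2.02, 2.406, 0.0]
contact_force: [0.5, 0.6, -2.3]
grip_width: 0.0568
gripper_force: 38.9
```

Emit:
{"op": "step_arm", "data": {"rows": [[0, 0, -0.0015, 0, 0, 0], [0, 0, -0.003, 0, 0, 0], [0, 0, -0.003, 0, 0, 0]]}}

```text
clock: 7.13
tcp_pos: [0.5098, 0.0169, 0.0677]
orientation: [-2.02, -2.406, 0.0]
contact_force: [0.1, 0.2, -2.3]
grip_width: 0.0576
gripper_force: 38.9
```

Emit:
{"op": "step_arm", "data": {"rows": [[0, 0, -0.0015, 0, 0, 0], [0, 0, -0.003, 0, 0, 0], [0, 0, -0.003, 0, 0, 0]]}}

```text
clock: 7.38
tcp_pos: [0.5098, 0.0168, 0.0658]
orientation: [-2.02, -2.406, 0.0]
contact_force: [-0.1, -0.2, -2.9]
grip_width: 0.0576
gripper_force: 38.9
```

Emit:
{"op": "step_arm", "data": {"rows": [[0, 0, -0.001, 0, 0, 0], [0, 0, -0.002, 0, 0, 0], [0, 0, -0.002, 0, 0, 0]]}}

```text
clock: 7.63
tcp_pos: [0.5099, 0.0169, 0.065]
orientation: [2.02, 2.406, -0.0]
contact_force: [-1.8, 0.4, 3.4]
grip_width: 0.0571
gripper_force: 39.4
```

Emit:
{"op": "step_arm", "data": {"rows": [[0, 0, -0.001, 0, 0, 0], [0, 0, -0.001, 0, 0, 0]]}}

```text
clock: 7.8
tcp_pos: [0.5099, 0.0169, 0.065]
orientation: [2.02, 2.405, -0.001]
contact_force: [-4.0, -0.6, 10.8]
grip_width: 0.0571
gripper_force: 40.4
```

Emit:
{"op": "step_arm", "data": {"rows": [[0, 0, 0, 0, 0, 0], [0, 0, 0, 0, 0, 0], [0, 0, 0, 0, 0, 0], [0, 0, 0, 0, 0, 0], [0, 0, 0, 0, 0, 0]], "jaw": 0}}

```text
clock: 8.22
tcp_pos: [0.5098, 0.0169, 0.064]
orientation: [-2.02, -2.406, -0.0]
contact_force: [-0.3, 0.2, 0.1]
grip_width: 0.0852
gripper_force: 0.0
```

Emit:
{"op": "step_arm", "data": {"rows": [[0, 0, 0.02, 0, 0, 0], [0, 0, 0.06, 0, 0, 0], [0, 0, 0.12, 0, 0, 0], [0, 0, 0.18, 0, 0, 0], [0, 0, 0.24, 0, 0, 0]]}}

```text
clock: 8.63
tcp_pos: [0.5093, 0.0172, 0.2103]
orientation: [-2.019, -2.406, -0.0]
contact_force: [0.7, -1.3, -1.0]
grip_width: 0.0854
gripper_force: 0.0
```

Emit:
{"op": "step_arm", "data": {"rows": [[-0.008, -0.053, 0, 0, 0, -0.032], [-0.016, -0.106, 0, 0, 0, -0.064], [-0.024, -0.16, 0, 0, 0, -0.095], [-0.032, -0.212, 0, 0, 0, -0.127], [-0.0405, -0.2655, 0, 0, 0, -0.1585]]}}

```text
clock: 9.05
tcp_pos: [0.4852, -0.1436, 0.2092]
orientation: [2.554, 1.828, 0.001]
contact_force: [-0.0, 0.6, 0.2]
grip_width: 0.0856
gripper_force: 0.0
```

Emit:
{"op": "step_arm", "data": {"rows": [[-0.008, -0.053, 0, 0, 0, -0.032], [-0.016, -0.106, 0, 0, 0, -0.064], [-0.024, -0.16, -0.04, 0, 0, -0.095], [-0.032, -0.212, -0.09, 0, 0, -0.127], [-0.0405, -0.2655, -0.147, 0, 0, -0.1585]]}}

```text
clock: 9.47
tcp_pos: [0.4624, -0.299, 0.1261]
orientation: [2.925, 1.14, 0.003]
contact_force: [0.5, 0.8, -0.3]
grip_width: 0.0855
gripper_force: 0.0
```

Emit:
{"op": "step_arm", "data": {"rows": [[0, 0, 0, 0, 0, 0], [0, 0, 0, 0, 0, 0]]}}

```text
clock: 9.63
tcp_pos: [0.4603, -0.2977, 0.124]
orientation: [-2.923, -1.143, 0.004]
contact_force: [0.1, -0.4, 0.4]
grip_width: 0.0855
gripper_force: 0.0
```

Run:
```python
from h import *
o=r.get_obs();print(o["tcp_pos"],o["orientation"])
t=eyes.grab_frame("top");s=eyes.grab_frame("side")
cv2.imwrite("pics/t2.png",t[...,::-1]);cv2.imwrite("pics/s2.png",s[...,::-1])
print(fine("top",t,(262,189),z=.078,thr=150))
g=lambda i,x,y:cv2.resize(i[y:y+100,x:x+130],None,fx=3,fy=3,interpolation=cv2.INTER_CUBIC)
cv2.imwrite("pics/c2.png",np.vstack([np.hstack([g(t,195,135),g(s,195,140)]),np.hstack([g(t,320,150),g(s,225,90)])])[...,::-1])
```

```text
[ 0.46025097 -0.29770817  0.12399874] [-2.9230554  -1.14346742  0.0035687 ]
(array([0.5072, 0.0351]), array([201.6,  64.7]), -78.7)
```

View pics/c2.png

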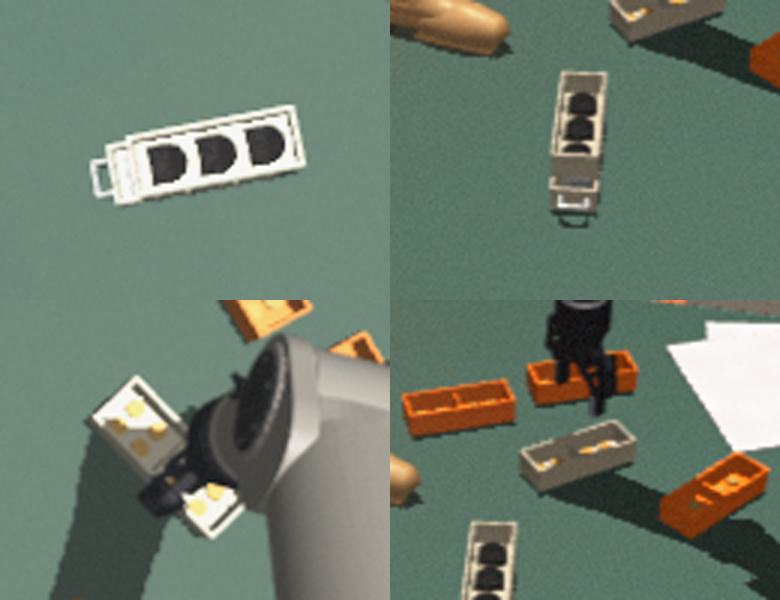

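The plain tray sits square on the base, with the step away from the pull, in top-left and top-right of the crop. The open gripper straddles the divided tray. I'll correct about 4 mm in y and grasp it.

Emit:
{"op": "step_arm", "data": {"rows": [[0.001, -0.007, -0.03, 0, 0, 0], [0.001, -0.007, -0.07, 0, 0, 0], [0.001, -0.007, -0.1, 0, 0, 0], [0.001, -0.007, -0.1, 0, 0, 0], [0.001, -0.007, -0.1, 0, 0, 0]]}}

```text
clock: 10.15
tcp_pos: [0.4635, -0.2996, 0.0661]
orientation: [-2.922, -1.152, -0.001]
contact_force: [0.2, 0.3, 0.7]
grip_width: 0.0855
gripper_force: 0.0
```

Emit:
{"op": "step_arm", "data": {"rows": [[0, 0, 0, 0, 0, 0]]}}

```text
clock: 10.23
tcp_pos: [0.4642, -0.3005, 0.0671]
orientation: [2.921, 1.151, 0.003]
contact_force: [0.4, -0.7, 0.1]
grip_width: 0.0854
gripper_force: 0.0
```

Emit:
{"op": "step_arm", "data": {"rows": [[0, 0, 0, 0, 0, 0], [0, 0, 0, 0, 0, 0], [0, 0, 0, 0, 0, 0]]}}

```text
clock: 10.48
tcp_pos: [0.4632, -0.3011, 0.0663]
orientation: [2.923, 1.148, 0.002]
contact_force: [-0.4, -0.3, 0.6]
grip_width: 0.0853
gripper_force: 0.0
```

Emit:
{"op": "step_arm", "data": {"rows": [[-0.0035, -0.0015, -0.02, 0, 0, 0], [-0.0035, -0.0015, -0.04, 0, 0, 0], [-0.0035, -0.0015, -0.055, 0, 0, 0], [-0.0035, -0.0015, -0.065, 0, 0, 0], [-0.0035, -0.0015, -0.065, 0, 0, 0]]}}

```text
clock: 10.9
tcp_pos: [0.4593, -0.301, 0.0241]
orientation: [-2.921, -1.148, 0.003]
contact_force: [-0.1, 0.6, 0.3]
grip_width: 0.0854
gripper_force: 0.0
```

Emit:
{"op": "step_arm", "data": {"rows": [[0, 0, 0, 0, 0, 0], [0, 0, 0, 0, 0, 0], [0, 0, 0, 0, 0, 0]]}}

```text
clock: 11.15
tcp_pos: [0.4609, -0.3019, 0.0266]
orientation: [2.924, 1.149, 0.001]
contact_force: [-0.9, -0.7, 0.6]
grip_width: 0.0853
gripper_force: 0.0
```

Emit:
{"op": "step_arm", "data": {"rows": [[0, 0, 0, 0, 0, 0], [0, 0, 0, 0, 0, 0], [0, 0, 0, 0, 0, 0], [0, 0, 0, 0, 0, 0], [0, 0, 0, 0, 0, 0]], "jaw": 1, "squeeze": 35}}

```text
clock: 11.57
tcp_pos: [0.4609, -0.302, 0.0268]
orientation: [2.923, 1.148, 0.001]
contact_force: [-0.9, -1.0, 5.3]
grip_width: 0.0574
gripper_force: 38.3
```

Emit:
{"op": "step_arm", "data": {"rows": [[0, 0, 0, 0, 0, 0], [0, 0, 0, 0, 0, 0], [0, 0, 0, 0, 0, 0]]}}

```text
clock: 11.82
tcp_pos: [0.4608, -0.302, 0.0268]
orientation: [2.924, 1.148, 0.001]
contact_force: [-1.6, -0.5, 5.2]
grip_width: 0.0577
gripper_force: 38.3
```

Emit:
{"op": "step_arm", "data": {"rows": [[0, 0, 0.03, 0, 0, 0], [0, 0, 0.08, 0, 0, 0], [0, 0, 0.14, 0, 0, 0], [0, 0, 0.2, 0, 0, 0], [0, 0, 0.24, 0, 0, 0]]}}

```text
clock: 12.23
tcp_pos: [0.4611, -0.3019, 0.173]
orientation: [2.922, 1.148, 0.002]
contact_force: [0.2, -1.0, -1.5]
grip_width: 0.0575
gripper_force: 38.5
```

Emit:
{"op": "step_arm", "data": {"rows": [[0.005, 0.038, 0, 0, 0, 0.021], [0.01, 0.076, 0, 0, 0, 0.042], [0.015, 0.114, 0, 0, 0, 0.063], [0.02, 0.152, 0, 0, 0, 0.085], [0.0252, 0.1892, 0, 0, 0, 0.1057]]}}

```text
clock: 12.65
tcp_pos: [0.4749, -0.1848, 0.169]
orientation: [-2.685, -1.626, 0.002]
contact_force: [-0.1, -0.6, -1.0]
grip_width: 0.0575
gripper_force: 38.5
```

Emit:
{"op": "step_arm", "data": {"rows": [[0.005, 0.038, 0, 0, 0, 0.021], [0.01, 0.076, 0, 0, 0, 0.042], [0.015, 0.114, 0, 0, 0, 0.063], [0.02, 0.152, 0, 0, 0, 0.085], [0.0252, 0.1892, 0, 0, 0, 0.1057]]}}

```text
clock: 13.07
tcp_pos: [0.4904, -0.0718, 0.1698]
orientation: [-2.381, -2.048, 0.001]
contact_force: [-0.6, -0.0, -1.3]
grip_width: 0.0571
gripper_force: 38.5
```

Emit:
{"op": "step_arm", "data": {"rows": [[0.005, 0.038, 0, 0, 0, 0.021], [0.01, 0.076, 0, 0, 0, 0.042], [0.015, 0.114, 0, 0, 0, 0.063], [0.02, 0.152, 0, 0, 0, 0.085], [0.0252, 0.1892, 0, 0, 0, 0.1057]]}}

```text
clock: 13.48
tcp_pos: [0.5052, 0.0416, 0.1698]
orientation: [-2.01, -2.413, 0.001]
contact_force: [0.6, -0.2, -2.0]
grip_width: 0.0578
gripper_force: 38.5
```

Emit:
{"op": "step_arm", "data": {"rows": [[0, 0, -0.04, 0, 0, 0], [0, 0, -0.07, 0, 0, 0], [0, 0, -0.07, 0, 0, 0], [0, 0, -0.07, 0, 0, 0], [0, 0, -0.07, 0, 0, 0]]}}

```text
clock: 13.9
tcp_pos: [0.5061, 0.0396, 0.1288]
orientation: [-2.018, -2.408, -0.001]
contact_force: [-0.3, 0.6, -1.7]
grip_width: 0.0571
gripper_force: 38.3
```

Run:
```python
from h import *
o=r.get_obs();p=o["tcp_pos"];w=o["orientation"];print(p,w)
s=eyes.grab_frame("side")[...,::-1].copy();cv2.imwrite("pics/s3.png",s)
yaw=np.rad2deg(2*np.arctan2(w[1],w[0]))%180;print("yaw",yaw,o["contact_force"])
def box(c,ang,z,zz): 
    a=np.deg2rad(ang);u=np.array([np.cos(a),np.sin(a)]);n=np.array([u[1],-u[0]])
    return np.array([[*(c+sx*.08*u+sy*.029*n),z+h] for h in zz for sx,sy in((1,1),(1,-1),(-1,-1),(-1,1))])
x0,y0,f=230,135,8
im=cv2.resize(s[y0:y0+75,x0:x0+90],None,fx=f,fy=f,interpolation=cv2.INTER_CUBIC)
for c,a,z,col in((np.array([.5099,.0169]),99.95,.036,(0,0,255)),(p[:2],yaw,p[2]-.0268,(255,255,0))):
    P=(proj("side",box(c,a,z,(.006,.042)))-[x0,y0]+.5)*f
    for k in(0,4): cv2.polylines(im,[P[k:k+4].astype(int)],True,col,1)
cv2.imwrite("pics/o3.png",im)
```

```text
[0.50605288 0.03955824 0.12877283] [-2.01792311e+00 -2.40776018e+00 -7.78568651e-04]
yaw 100.06783203644653 [-0.26961658  0.64915037 -1.65387791]
```

View pics/o3.png

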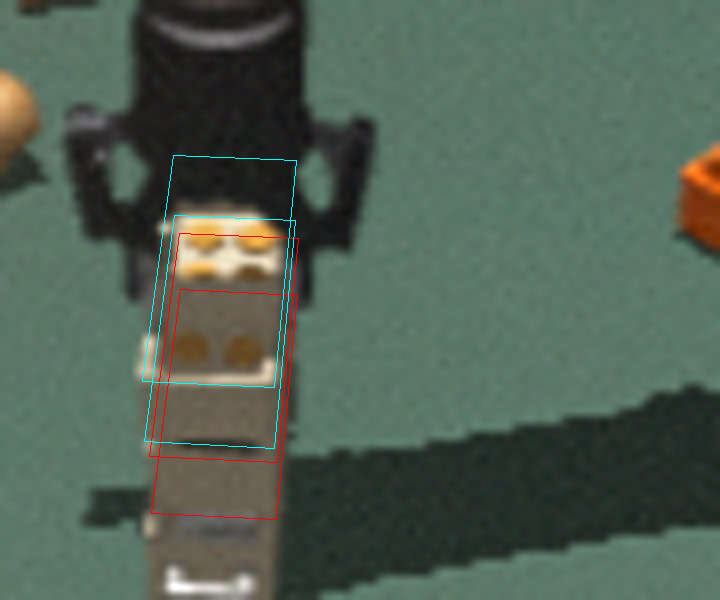

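The held divided tray lines up with its predicted outline, with the front rim edge at crop rows 382–388. It is centred over the plain tray to within about 1 mm, so I'll lower it gently.

Emit:
{"op": "step_arm", "data": {"rows": [[0, -0.001, -0.01, 0, 0, 0], [0, -0.001, -0.022, 0, 0, 0], [0, -0.001, -0.033, 0, 0, 0], [0, -0.001, -0.04, 0, 0, 0], [0, -0.001, -0.04, 0, 0, 0]]}}

```text
clock: 14.37
tcp_pos: [0.5051, 0.0379, 0.1031]
orientation: [-2.019, -2.405, 0.002]
contact_force: [-0.4, -0.5, -1.0]
grip_width: 0.0578
gripper_force: 38.4
```

Emit:
{"op": "step_arm", "data": {"rows": [[0, 0, -0.0015, 0, 0, 0], [0, 0, -0.003, 0, 0, 0], [0, 0, -0.003, 0, 0, 0]]}}

```text
clock: 14.62
tcp_pos: [0.506, 0.0382, 0.1025]
orientation: [2.02, 2.406, 0.0]
contact_force: [-0.3, 0.6, -1.8]
grip_width: 0.0574
gripper_force: 38.4
```

Emit:
{"op": "step_arm", "data": {"rows": [[0, 0, -0.0015, 0, 0, 0], [0, 0, -0.003, 0, 0, 0], [0, 0, -0.003, 0, 0, 0]]}}

```text
clock: 14.87
tcp_pos: [0.5059, 0.0381, 0.1006]
orientation: [2.02, 2.406, 0.0]
contact_force: [0.9, 0.5, -2.0]
grip_width: 0.0575
gripper_force: 38.4
```

Emit:
{"op": "step_arm", "data": {"rows": [[0, 0, -0.001, 0, 0, 0], [0, 0, -0.002, 0, 0, 0], [0, 0, -0.002, 0, 0, 0]]}}

```text
clock: 15.12
tcp_pos: [0.5058, 0.0382, 0.0994]
orientation: [-2.02, -2.406, 0.0]
contact_force: [-0.2, 0.5, -1.8]
grip_width: 0.0575
gripper_force: 38.4
```

Emit:
{"op": "step_arm", "data": {"rows": [[0, 0, -0.001, 0, 0, 0], [0, 0, -0.002, 0, 0, 0], [0, 0, -0.002, 0, 0, 0]]}}

```text
clock: 15.37
tcp_pos: [0.506, 0.0382, 0.0987]
orientation: [2.02, 2.406, -0.0]
contact_force: [-1.5, -0.5, 4.1]
grip_width: 0.0573
gripper_force: 39.1
```

It made contact at z 0.0987, where 0.0988 was expected, so it is seated. Releasing.

Emit:
{"op": "step_arm", "data": {"rows": [[0, 0, 0, 0, 0, 0], [0, 0, 0, 0, 0, 0], [0, 0, 0, 0, 0, 0], [0, 0, 0, 0, 0, 0], [0, 0, 0, 0, 0, 0]], "jaw": 0}}

```text
clock: 15.78
tcp_pos: [0.5059, 0.0382, 0.0982]
orientation: [2.02, 2.406, 0.0]
contact_force: [-0.0, -0.3, 0.6]
grip_width: 0.0856
gripper_force: 0.0
```

Emit:
{"op": "step_arm", "data": {"rows": [[0, 0, 0.02, 0, 0, 0], [0, 0, 0.06, 0, 0, 0], [0, 0, 0.12, 0, 0, 0], [0, 0, 0.18, 0, 0, 0], [0, 0, 0.24, 0, 0, 0]]}}

```text
clock: 16.2
tcp_pos: [0.5054, 0.0385, 0.2445]
orientation: [-2.019, -2.407, -0.0]
contact_force: [0.6, -0.4, 0.3]
grip_width: 0.0853
gripper_force: 0.0
```

Emit:
{"op": "step_arm", "data": {"rows": [[0, -0.06, 0, 0, 0, 0], [0, -0.12, 0, 0, 0, 0], [0, -0.18, 0, 0, 0, 0], [0, -0.25, 0, 0, 0, 0], [0, -0.32, 0, 0, 0, 0]]}}

```text
clock: 16.62
tcp_pos: [0.5057, -0.1545, 0.2436]
orientation: [2.017, 2.407, 0.001]
contact_force: [0.8, -0.2, -0.6]
grip_width: 0.0855
gripper_force: 0.0
```

Emit:
{"op": "step_arm", "data": {"rows": [[0, -0.06, 0, 0, 0, 0], [0, -0.1, 0, 0, 0, 0], [0, -0.1, 0, 0, 0, 0]]}}

```text
clock: 16.87
tcp_pos: [0.5047, -0.22, 0.2427]
orientation: [2.03, 2.396, -0.003]
contact_force: [0.1, 0.1, -0.3]
grip_width: 0.0856
gripper_force: 0.0
```

Run:
```python
from h import *
t=eyes.grab_frame("top");s=eyes.grab_frame("side");print(r.get_obs()["clock"])
g=lambda i,x,y:cv2.resize(i[y:y+100,x:x+130],None,fx=3,fy=3,interpolation=cv2.INTER_CUBIC)
cv2.imwrite("pics/c4.png",np.vstack([np.hstack([g(t,195,135),g(s,195,140)]),cv2.resize(np.hstack([t,s]),(780,292))])[...,::-1])
```

```text
16.9667
```

View pics/c4.png

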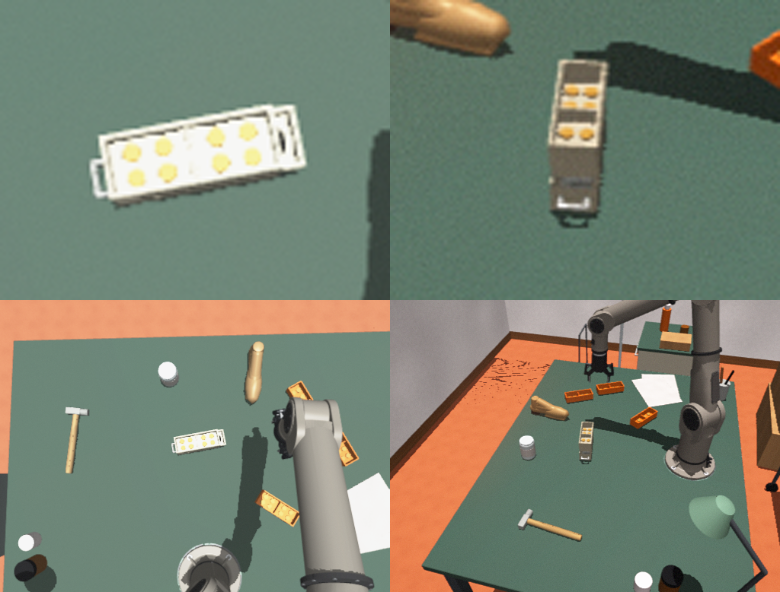

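The crop shows all three trays stacked square and stepped. The divided tray is above the base, the plain tray sticks out at the end away from the pull, and the tin, last and hammer haven't moved.

```bash
python3 -c "
from bench import r
print(r.hand_in())"
```

```text
the job is handed in; nothing more can be done
None
```

The three trays are step-stacked and handed in at about 17 s: the plain tray shifted about 22 mm away from the pull, the divided tray shifted back about 22 mm above the base, all square in the last pictures, with the tin, last and hammer undisturbed.

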